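# Raise the telescoping shaving mirror and hold it up

## Task

Free the shaving mirror's travel bolt by pressing the sprung lever at its foot down to its stop and letting it spring all the way back up. Then squeeze the button in the side of the black grip on top, pull the mirror straight up past its first stop to the second stop at the top of its travel, and finish holding it there, fully extended, with the button still squeezed: do not let go. Leave the toiletries around it where they are.

Things in the scene. Friction and masses are not known exactly. Their poses are not given: they have to be found in the camera images.
- stand: Steel foot of the shaving mirror, screwed to the shelf: round base 110 mm across, 18 mm high, with an upright tube 28 mm thick to 133 mm. Origin: on the tube's axis at the shelf surface. z up; x points from the tube to the foot lever; y to the side where the grip's button sits. A 34 mm wide body runs along +x; the lever's housing on it (x = 69 to 105 mm) is 71 mm high. Place and yaw vary.
- mirror (a point): Centre of the round mirror glass, 96 mm across, 6 mm thick, upright in the stand's x-z plane, 23 mm from the tube's axis on the -y side, 70 mm above the shelf while lowered (its top at 118 mm). It hangs on the stem and rises with the grip.
- grip_top (a point): Centre of the top face of the black grip on top of the mirror's stem, on the tube's axis, 180 mm above the shelf while lowered. The grip is a block 52 mm long (stand x), 26 mm thick (stand y), 45 mm high below this point; free above. Take it from above, fingers closing along the stand's y, one pad on the button, the other on the opposite face. It rises with the stem.
- button_face (a point): Centre of the outer face of the steel release button, a round 20 mm disc that stands 8 mm proud of the grip's +y face (the side away from the mirror), 20 mm below the grip's top (160 mm above the shelf while lowered). Pressed 6 mm towards -y it still stands 2 mm proud, so that the squeezed grip measures 28 mm across.
- lever_pad (a point): Centre of the top face of the black pad (36 x 32 mm, 9 mm thick) at the end of the foot lever, 157 mm from the tube's axis along the stand's x, 73 mm above the shelf at rest. Pressed down to the stop it moves about 46 mm, to about 27 mm above the shelf, and less than 8 mm sideways. The pivot is 85 mm from the tube's axis, 42 mm high, along the stand's y.
- lever (a joint): Angle of the foot lever (rad): 0 at rest (pad up, tilted 0.35 up), 0.6 pressed down to its stop. Sprung: about 1.5 N on the pad at rest, 3.5 N at the stop; let go, it returns to 0. Pressing it to the stop draws the travel bolt that blocks the stem; the bolt stays drawn when the lever returns.
- button (a joint): Travel of the button (m): 0 out, 0.006 fully in (1.2 N to start, 5 N fully in). In its out position its pin locks the stem when lowered and again at the first stop; pressed more than about 4 mm the stem slides freely.
- stem (a joint): Extension of the stem, straight up (m): 0 lowered, 0.045 first stop (a notch, passed freely with the button in), 0.090 second stop, the hard upper end. No catch there: a spring and the mirror's weight pull back with about 6 N, so it must be held. Blocked at 0 until the bolt is drawn and the button pressed.
- soap_dish: Bystander: round white ceramic soap dish, 104 mm across, 24 mm high, loose. Origin: centre of its underside.
- trimmer: Bystander: silver hair trimmer lying flat, about 148 x 40 mm, 42 mm high, long along its x, loose. Origin: its underside, near the middle.
- comb: Bystander: black plastic comb lying flat, 140 x 32 mm, 5 mm thick, long along its x, loose. Origin: near the middle of its underside.
- atomizer: Bystander: upright steel cologne atomizer with a twist cap, 38 mm across, 118 mm high, loose. Origin: centre of its underside.
Things that resemble listed ones, but are neither listed nor needed, are in the scene too. Leave any brown or yellow look-alike of the stand alone.

How it is judged:
By the outcome, as a careful person would: the job done as asked, in the order asked, and still so for the second after the job is handed in, while the arm keeps its last pose, push and grip.
It also fails if it takes over 48 s, if anything falls off the work surface, if the arm or the gripper's body presses on something with over 40 N, if the wrist force passes 120 N, or if a joint passes its speed limit or range.

## Robot

A 6-joint arm with a two-finger parallel gripper is mounted at the origin on the work surface. World frame = base frame: x ahead of the robot, y to its left, z up, the work surface at z = 0. Lengths are in m, angles in rad, forces in N, time in s.
With the tool pointing down it reaches from about 0.35 to 0.775 m from the base axis. Payload 7.3 kg.
Tool frame: the origin (TCP) lies at the very end of the fingers, on their centre line; the grasp point (between the pads) lies 19 mm behind it; z points along the fingers, y is the line along which they close (so a half turn about z gives the same grasp; the last joint's range is limited). The gripper opens to 92 mm and grips with 3 to 60 N. Pads are 19 mm wide; open, the fingers measure 130 mm over their backs; the gripper's body (75 mm by 190 mm) begins 47 mm behind the grasp point.
Start: joints at [1.122, 0.342, 1.524, -0, 1.275, -0.146], TCP at [0.157, 0.501, 0.227] pointing down, gripper open.
Joint ranges: [-2.53, 2.53], [-0.77, 2.02], [0.04, 2.7], [-1, 4.14], [0.28, 2.66], [-3.11, 3.11]. Speed limits (rad/s): [2.57, 2.57, 3.14, 3.14, 3.14, 3.14].

## Interface

Orientations are given as [roll, pitch, yaw] about the fixed x, y, z axes, in that order (R = Rz(yaw) Ry(pitch) Rx(roll)).
In Python, from cell import * gives the robot as it stands.
- The arm moves only by the tool step_arm, never from a script. Its argument "commands" is a list of rows, each a list of 7 numbers: the opening, from 0 (shut) to 1 (fully open), then the shift along the world's x, y, z in cm, then the turn, a rotation vector about the world's x, y, z in rad. A call has 1 to 5 rows; each row is the pose to reach, as a shift and turn from the pose commanded when the call began; what a row does not reach only later rows make up. A row lasts 1/12 s, in which the tool goes at most 41.7 mm and 7.16 degrees, less where a joint would pass 70% of its speed; a pose out of reach is approached as far as the arm can. A call with a gripper value outside its range is refused whole. The fingers move at their own pace and stop on an object; "grip_force" is the grip in N (left out, the last holds). Time passes only in rows, so rows that repeat a pose let the fingers close. It gives the time, the measured TCP pose, the force, the opening and the grip force at its end, in the units of the state.
- observe(): the state, without advancing time (a new reading comes with each control period).
- read_camera(name): name is "scene" or "top" or "wrist"; returns the picture (480x640x3 uint8, red, green, blue); there is no depth.
- camera_model(name): a dict with "vfov" (degrees; the focal length in pixels is half the picture's height over the tangent of half this angle, whatever the lens; pixels are square), "cx", "cy" (the principal point, pixels), "world_to_cam" (4x4, takes a point from world to camera coordinates). Camera axes: x right, y up, looking along -z (the intrinsics and any distortion apply to the point x, -y, -z); pixel columns grow to the right and rows downward; lengths in m; the calibration is good to about 2 mm. A picture is of the moment at which its call begins: read the wrist's pose just before it. camera_model takes no time and is no camera call; for the wrist camera it gives the pose at the moment of the call.
- hand_in(): hands the job in; it is judged then, once.
The state is a dict: "time": time; "qpos": joint angles; "qvel": joint speeds; "joint_efforts": joint torques, N m; "tool_pos": TCP position; "tool_rot": TCP orientation; "contact_force": force on the tool from outside, world axes, zero at the start; "torque": the same for the moment, N m; "opening": finger opening in m; "grip_force": force on a finger pad.
Only numpy, scipy, OpenCV 4.12 (cv2) and the standard library are available. Lean on these libraries where they do the work, as an engineer would, in place of code of your own. Each camera call takes 0.05 s, during which the arm holds its last target. There are 200 camera calls.

## Working session

There is one attempt and no reset: what is moved stays moved. The work goes in short steps, Python scripts to look and compute and a tool call to move; the robot and the scene stay as the last step left them, time stands still between calls to the robot, and variables do not carry over. Pictures are saved under pics/ and viewed, at most 10 in all, crops included, and the job is handed in when it is done.

Besides the shell and the picture viewer there is one more tool, called as name(argument=value, ...) on one line, values as JSON. step_arm: Moves the arm, as the interface text tells. Its arguments: {"type":"object","properties":{"commands":{"type":"array"},"grip_force":{"type":"number"}},"required":["commands"]}

```bash
mkdir -p pics
python3 - <<'E'
from cell import *
import cv2
for n in ["scene","top"]:
    im=read_camera(n); cv2.imwrite(f"pics/{n}0.png",im[:,:,::-1])
    m=camera_model(n); print(n,{k:(v if k!="world_to_cam" else [[round(float(a),4) for a in r] for r in v]) for k,v in m.items()})
s=observe(); print(s)
E
```

```text
scene {'vfov': 52.73071223204352, 'cx': 318.5307234488313, 'cy': 237.65099326322706, 'world_to_cam': [[-0.6994, 0.7147, 0.0037, 0.3395], [-0.549, -0.5406, 0.6374, 0.2194], [0.4575, 0.4438, 0.7705, -1.3755], [0.0, 0.0, 0.0, 1.0]]}
top {'vfov': 51.9348650125835, 'cx': 312.8350429009085, 'cy': 235.26321351070902, 'world_to_cam': [[-0.0058, -1.0, -0.0042, 0.0445], [0.994, -0.0062, 0.1089, -0.5376], [-0.109, -0.0035, 0.994, -1.0468], [0.0, 0.0, 0.0, 1.0]]}
{'time': 0.1, 'qpos': array([ 1.12201693e+00,  3.42672711e-01,  1.52488611e+00,  1.40358568e-05,
        1.27539257e+00, -1.45977444e-01]), 'qvel': array([-0.00018348, -0.00042508, -0.0042736 , -0.00050798, -0.00089037,
       -0.0014474 ]), 'joint_efforts': array([ 2.90104872e-03, -4.32003808e+01, -2.44694084e+01,  7.20033492e-02,
        5.25138946e-02, -2.58275441e-05]), 'tool_pos': array([0.15636536, 0.50081329, 0.2261166 ]), 'tool_rot': array([-3.14025032e+00, -2.10920891e-04,  2.83878646e+00]), 'contact_force': array([0.01961984, 0.31479293, 0.68525562]), 'torque': array([-0.04429901, -0.04280078,  0.02143478]), 'grip_force': 0.0, 'opening': 0.09185315203432991}
```

View pics/top0.png

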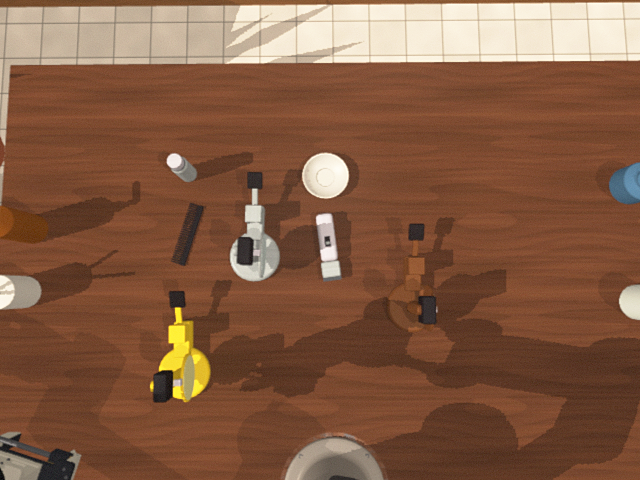

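View pics/scene0.png

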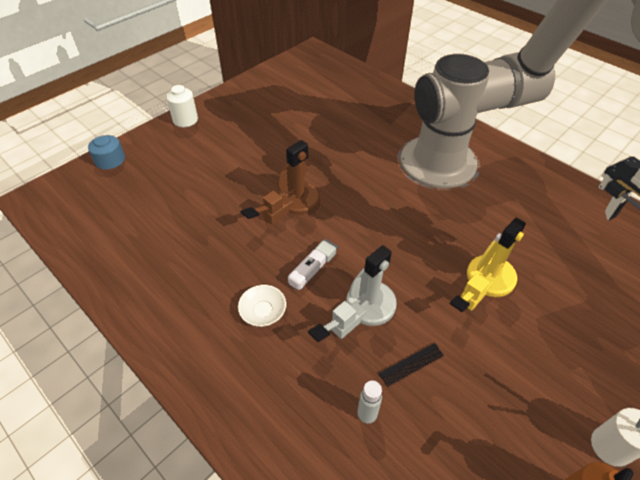

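The steel stand is the target: in the top view its grip is at (245,250), pad at (255,180) and base at (255,257). In the scene view the grip is at (378,262) and the pad at (320,333).

```bash
cat > h.py <<'E'
import numpy as np, cv2
from cell import *
def ray(m,u,v):
    f=240/np.tan(np.radians(m["vfov"])/2); W=np.array(m["world_to_cam"]); R=W[:3,:3]
    return -R.T@W[:3,3], R.T@np.array([(u-m["cx"])/f,-(v-m["cy"])/f,-1])
def plane(m,u,v,z):
    c,d=ray(m,u,v); return c+d*(z-c[2])/d[2]
def proj(m,p):
    f=240/np.tan(np.radians(m["vfov"])/2); W=np.array(m["world_to_cam"]); q=W[:3,:3]@p+W[:3,3]
    return np.array([m["cx"]+f*q[0]/-q[2], m["cy"]-f*q[1]/-q[2]])
def tri(r):
    A=0;b=0
    for c,d in r:
        d=d/np.linalg.norm(d);P=np.eye(3)-np.outer(d,d);A=A+P;b=b+P@c
    return np.linalg.solve(A,b)
def dark(im,u,v,th=45,w=40):
    k=(im.max(2)<th).astype(np.uint8); z=np.zeros_like(k); z[v-w:v+w,u-w:u+w]=1; k*=z
    n,l,s,c=cv2.connectedComponentsWithStats(k)
    i=1+min(range(n-1),key=lambda j:np.hypot(*(c[j+1]-[u,v]))+(1e3 if s[j+1,4]<40 else 0)); return c[i],s[i],(l==i)
E
python3 - <<'E'
from h import *
S={n:cv2.imread(f"pics/{n}0.png") for n in("top","scene")}; M={n:camera_model(n) for n in S}
P={}
for nm,a,b in(("pad",(255,180),(320,333)),("grip",(245,250),(378,262))):
    r=[]
    for n,p in(("top",a),("scene",b)):
        c,s,k=dark(S[n],*p); print(nm,n,c,s); r.append(ray(M[n],*c))
        q=np.argwhere(k)[:,::-1].astype(np.float32); print(cv2.minAreaRect(q))
    P[nm]=tri(r); print(nm,"tri",P[nm])
im=cv2.cvtColor(S["top"],cv2.COLOR_BGR2HSV); k=((im[...,1]<60)&(im[...,2]>90)).astype(np.uint8)
k[:235]=0;k[290:]=0;k[:,:225]=0;k[:,290:]=0
cs=max(cv2.findContours(k,0,1)[0],key=cv2.contourArea); (u,v),rad=cv2.minEnclosingCircle(cs); b=plane(M["top"],u,v,.015); print("base",u,v,rad,b)
for r in("base",): 
    d=P["pad"]-b; print("axis yaw",np.arctan2(d[1],d[0]),np.linalg.norm(d[:2]))
    d=P["pad"]-P["grip"]; print("yaw2",np.arctan2(d[1],d[0]),np.linalg.norm(d[:2]))
big=np.hstack([cv2.resize(S["top"][150:300,195:295],None,fx=4,fy=4,interpolation=2),cv2.resize(S["scene"][235:385,300:400],None,fx=4,fy=4,interpolation=2)])
cv2.imwrite("pics/crop.png",big)
E
```

```text
pad top [254. 174.] [254 174   1   1   1]
((254.0, 174.0), (0.0, 0.0), 0.0)
pad scene [318.41584158 332.44059406] [309 324  21  17 202]
((318.5000305175781, 332.5000305175781), (15.55634880065918, 14.142135620117188), 45.0)
pad tri [0.66127574 0.16699266 0.07967991]
grip top [250.35211268 251.21126761] [246 238   7  26  71]
((249.86488342285156, 250.68917846679688), (5.74165678024292, 25.159618377685547), 4.573921203613281)
grip scene [376.09045226 260.65326633] [365 246  26  31 398]
((376.5, 260.5), (16.970561981201172, 31.11269760131836), 45.0)
grip tri [0.49321443 0.16383531 0.14803623]
base 254.4081573486328 256.153076171875 25.126041412353516 [0.4939513  0.17038622 0.015     ]
axis yaw -0.020278527575075343 0.1673588536081369
yaw2 0.018784691761329048 0.16809096367535759
```

View pics/crop.png

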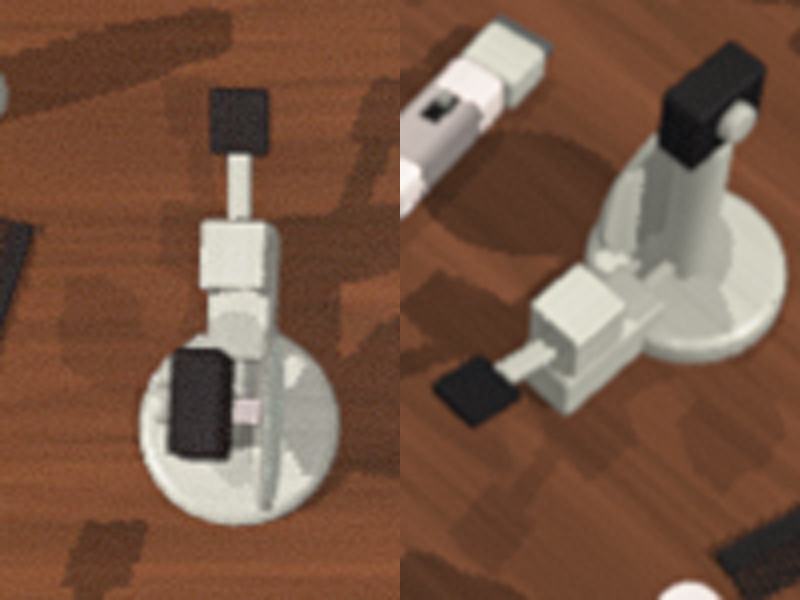

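Crop: top-view pad centre is at (254.7,180.2) and grip top face centre at about (244.3,250.3). In the scene view the grip top is at about (378.2,255.8) and the pad at (319,332.5). The button faces world +y, the mirror is on -y and the yaw is near 0.

Run:
```python
from h import *
M={n:camera_model(n) for n in("top","scene")}
for nm,a,b,z in(("pad",(254.7,180.2),(319,332.5),.073),("grip",(244.3,250.3),(378.2,255.8),.18)):
    print(nm,plane(M["top"],*a,z),plane(M["scene"],*b,z),tri([ray(M["top"],*a),ray(M["scene"],*b)]))
print(observe()["tool_rot"], camera_model("wrist")["world_to_cam"])
print(proj(M["top"],np.zeros(3)))
```

```text
pad [0.65143733 0.16380423 0.073     ] [0.65605812 0.16789193 0.073     ] [0.6530986  0.16486225 0.06523608]
grip [0.49387529 0.16916632 0.18      ] [0.50051732 0.17427622 0.18      ] [0.49458796 0.17046354 0.17099285]
[-3.14025032e+00 -2.10920891e-04  2.83878646e+00] [[ 0.29817777  0.95450979 -0.00103432 -0.52476144]
 [-0.91640203  0.28596988 -0.28005096  0.03585008]
 [-0.2670156   0.08445282  0.95998458 -0.39010754]
 [ 0.          0.          0.          1.        ]]
[333.79318019 488.35325781]
```

step_arm(commands=[[0,3.3,-2.2,0.4,0,0,0.02],[0,6.6,-4.4,0.8,0,0,0.04],[0,9.9,-6.7,1.2,0,0,0.06],[0,13.2,-8.9,1.6,0,0,0.08],[0,16.5,-11.2,2,0,0,0.09]])

```text
time: 0.52
tool_pos: [0.3226, 0.3879, 0.2467]
tool_rot: [-3.141, -0.0, 2.93]
contact_force: [0.6, 0.8, 0.1]
opening: 0.063
grip_force: 0.0
```

step_arm(commands=[[0,3.3,-2.2,0,0,0,0.02],[0,6.6,-4.4,0,0,0,0.04],[0,9.9,-6.7,0,0,0,0.06],[0,13.2,-8.9,0,0,0,0.08],[0,16.5,-11.2,0,0,0,0.09]])

```text
time: 0.93
tool_pos: [0.4878, 0.2757, 0.2464]
tool_rot: [-3.142, -0.001, 3.02]
contact_force: [0.7, 1.1, -0.4]
opening: 0.0298
grip_force: 0.0
```

step_arm(commands=[[0,3.0,-2.2,0,0,0,0.02],[0,6,-4.4,0,0,0,0.04],[0,9,-6.7,0,0,0,0.06],[0,12.0,-8.9,0,0,0,0.08],[0,12,-8.9,0,0,0,0.09]])

```text
time: 1.35
tool_pos: [0.6107, 0.1831, 0.2449]
tool_rot: [-3.14, 0.0, 3.104]
contact_force: [-1.1, -0.4, -0.4]
opening: 0.0012
grip_force: 0.0
```

Run:
```python
from h import *
s=observe();print(s["time"],s["tool_pos"],s["tool_rot"],s["contact_force"],s["opening"])
m=camera_model("wrist"); im=read_camera("wrist"); cv2.imwrite("pics/w1.png",im[:,:,::-1]); print(m)
np.save("w1.npy",m["world_to_cam"])
for nm,p in(("pad",[.654,.166,.073]),("grip",[.496,.171,.18])): print(nm,proj(m,np.array(p)))
```

```text
1.35 [0.61070902 0.18311664 0.24493949] [-3.13952983e+00  4.28554367e-04  3.10441046e+00] [-1.09928717 -0.36917995 -0.40185152] 0.0011548928624139838
{'vfov': 64.11268021844344, 'cx': 319.640474421679, 'cy': 239.180849230306, 'world_to_cam': array([[ 0.03720057,  0.99930576, -0.00202658, -0.20531904],
       [-0.9591618 ,  0.03513696, -0.28066713,  0.62057808],
       [-0.28040107,  0.0123848 ,  0.95980303, -0.2385932 ],
       [ 0.        ,  0.        ,  0.        ,  1.        ]])}
pad [302.93179617 262.58990015]
grip [288.73951517  49.58753354]
```

View pics/w1.png

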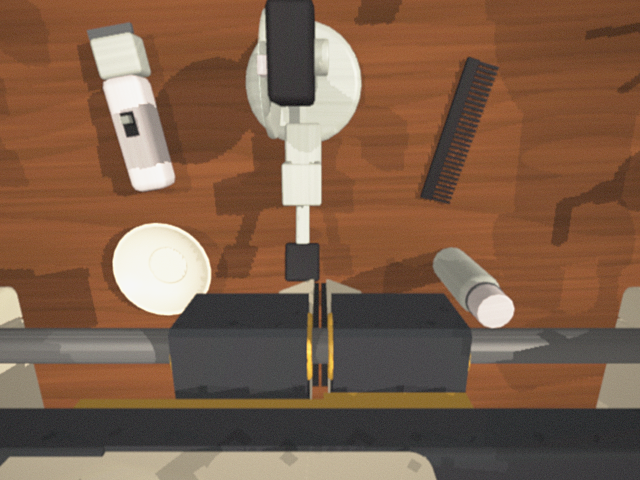

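The pad is at (302,261), against a prediction of (303,262.6), and the grip is at about x=291; the estimates hold. Next I'll check the atomizer's clearance to the gripper body.

Run:
```python
from h import *
m=camera_model("wrist")
print("atom top",plane(m,490,306,.118),"bottom edge",plane(m,452,258,.01))
print("pad",plane(m,302,261,.073),"grip ends",plane(m,291,104,.18), "dish", plane(m,162,265,.0))
m=camera_model("top"); print("atom top(topcam)",plane(m,176,160,.118), plane(m,188,177,.0))
```

```text
atom top [0.67825279 0.32187131 0.118     ] bottom edge [0.6742518  0.32638015 0.01      ]
pad [0.64977224 0.16779047 0.073     ] grip ends [0.52074109 0.17285284 0.18      ] dish [0.67453457 0.00672687 0.        ]
atom top(topcam) [0.6843689  0.31917327 0.118     ] [0.6763005  0.32473265 0.        ]
```

step_arm(commands=[[0,2.2,-0.9,-3,0,0,0],[0,4.3,-1.7,-6,0,0,0],[0,4.3,-1.7,-10,0,0,0],[0,4.3,-1.7,-14,0,0,0],[0,4.3,-1.7,-16,0,0,0]])

```text
time: 1.82
tool_pos: [0.6459, 0.1716, 0.081]
tool_rot: [-3.141, -0.008, 3.109]
contact_force: [-0.9, -0.3, -0.7]
opening: 0.0003
grip_force: 0.0
```

step_arm(commands=[[0,0,0,-1,0,0,0],[0,0,0,-2,0,0,0],[0,0,0,-3,0,0,0],[0,0,0,-4,0,0,0],[0,0,0,-4,0,0,0]])

```text
time: 2.23
tool_pos: [0.6498, 0.1715, 0.0464]
tool_rot: [3.141, 0.001, 3.109]
contact_force: [0.9, 1.1, 2.1]
opening: 0.0008
grip_force: 1.3
```

step_arm(commands=[[0,0,0,-0.4,0,0,0],[0,0,0,-0.8,0,0,0],[0,0,0,-0.8,0,0,0]])

```text
time: 2.48
tool_pos: [0.6499, 0.1714, 0.0389]
tool_rot: [3.141, 0.001, 3.109]
contact_force: [1.2, 0.7, 2.7]
opening: 0.0004
grip_force: 1.6
```

step_arm(commands=[[0,0,0,-0.4,0,0,0],[0,0,0,-0.8,0,0,0],[0,0,0,-1.0,0,0,0],[0,0,0,-1.0,0,0,0]])

```text
time: 2.82
tool_pos: [0.6495, 0.1714, 0.0304]
tool_rot: [3.141, 0.0, 3.109]
contact_force: [-4.5, 0.6, 15.2]
opening: 0.0008
grip_force: 6.8
```

step_arm(commands=[[0,0,0,-0.2,0,0,0],[0,0,0,-0.3,0,0,0],[0,0,0,-0.3,0,0,0]])

```text
time: 3.07
tool_pos: [0.6495, 0.1715, 0.0296]
tool_rot: [3.141, 0.001, 3.109]
contact_force: [-11.0, -0.4, 27.3]
opening: 0.0003
grip_force: 12.5
```

step_arm(commands=[[0,0,0,1.5,0,0,0],[0,0,0,3.5,0,0,0],[0,0,0,5.5,0,0,0],[0,0,0,8,0,0,0],[0,0,0,12,0,0,0]])

```text
time: 3.48
tool_pos: [0.6472, 0.1705, 0.1425]
tool_rot: [-3.14, -0.008, 3.109]
contact_force: [0.4, -0.3, -0.6]
opening: -0.0002
grip_force: 0.0
```

step_arm(commands=[[1,0,0,4,0,0,0],[1,0,0,8,0,0,0],[1,-3.5,0,10,0,0,0],[1,-7,0,10,0,0,0],[1,-7,0,10,0,0,0]])

```text
time: 3.9
tool_pos: [0.573, 0.1712, 0.2452]
tool_rot: [-3.141, -0.007, 3.11]
contact_force: [0.4, -0.3, -0.3]
opening: 0.0293
grip_force: 0.0
```

Run:
```python
from h import *
s=observe();print(s["time"],s["tool_pos"],s["tool_rot"],s["contact_force"],s["opening"])
m=camera_model("wrist"); im=read_camera("wrist"); cv2.imwrite("pics/w2.png",im[:,:,::-1])
np.save("w2.npy",m["world_to_cam"])
for nm,p in(("pad",[.652,.167,.073]),("grip",[.4955,.1735,.18])): print(nm,proj(m,np.array(p)))
```

```text
3.9 [0.57299097 0.17118372 0.2452051 ] [-3.14063376 -0.00674901  3.10996572] [ 0.35184382 -0.33901517 -0.31004046] 0.029257372484109267
pad [317.88803726 299.27663901]
grip [319.29631094 122.90227638]
```

View pics/w2.png

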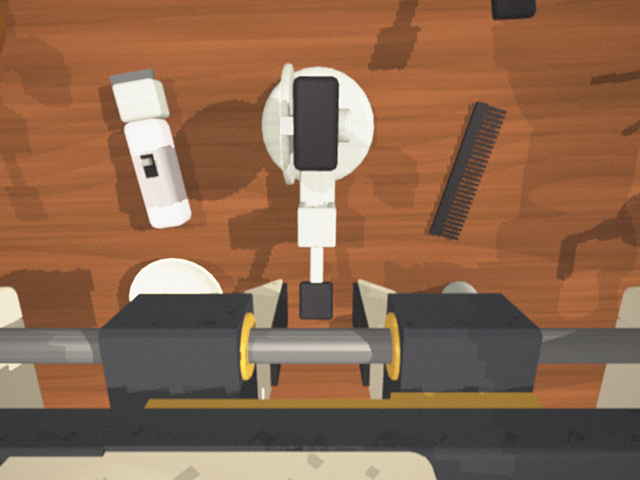

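The lever is back at rest, with the pad at (316,300) as predicted. The grip top is at (315.5,123), which gives an axis of about (0.4955, 0.1717). The yaw is aligned.

step_arm(commands=[[1,-4,0.1,0,0,0,0],[1,-7.7,0.1,0,0,0,0],[1,-7.7,0.1,0,0,0,0],[1,-7.7,0.1,0,0,0,0],[1,-7.7,0.1,0,0,0,0]])

```text
time: 4.37
tool_pos: [0.5039, 0.1721, 0.2458]
tool_rot: [3.141, 0.001, 3.109]
contact_force: [1.5, 0.1, -0.2]
opening: 0.0663
grip_force: 0.0
```

step_arm(commands=[[0.9,0,0,-2,0,0,0],[0.9,0,0,-4,0,0,0],[0.9,0,0,-5,0,0,0],[0.9,0,0,-5,0,0,0]])

```text
time: 4.7
tool_pos: [0.5026, 0.1718, 0.1932]
tool_rot: [-3.141, -0.004, 3.108]
contact_force: [0.9, 0.4, -0.6]
opening: 0.0823
grip_force: 0.0
```

step_arm(commands=[[0.9,-0.7,0.1,-1,0,0,0],[0.9,-0.7,0.1,-3,0,0,0],[0.9,-0.7,0.1,-5.3,0,0,0],[0.9,-0.7,0.1,-5.3,0,0,0],[0.9,-0.7,0.1,-5.3,0,0,0]])

```text
time: 5.12
tool_pos: [0.496, 0.1731, 0.1429]
tool_rot: [-3.141, -0.001, 3.109]
contact_force: [0.5, 1.0, 0.7]
opening: 0.0829
grip_force: 0.0
```

Run:
```python
from h import *
s=observe();print(s["time"],s["tool_pos"],s["tool_rot"],s["contact_force"],s["opening"])
im=[cv2.resize(read_camera(n)[a:a+150,b:b+200,::-1],None,fx=2,fy=2.0,interpolation=2) for n,a,b in(("scene",200,280),("top",160,160))]
w=cv2.resize(read_camera("wrist")[:,:,::-1],(400,300)); cv2.imwrite("pics/g.png",np.vstack([np.hstack(im),np.hstack([w,w*0])]))
```

```text
5.1167 [0.49603682 0.17306411 0.14285718] [-3.14138877e+00 -1.02130337e-03  3.10856333e+00] [0.49940834 1.0200868  0.68003517] 0.08285671628497301
```

View pics/g.png

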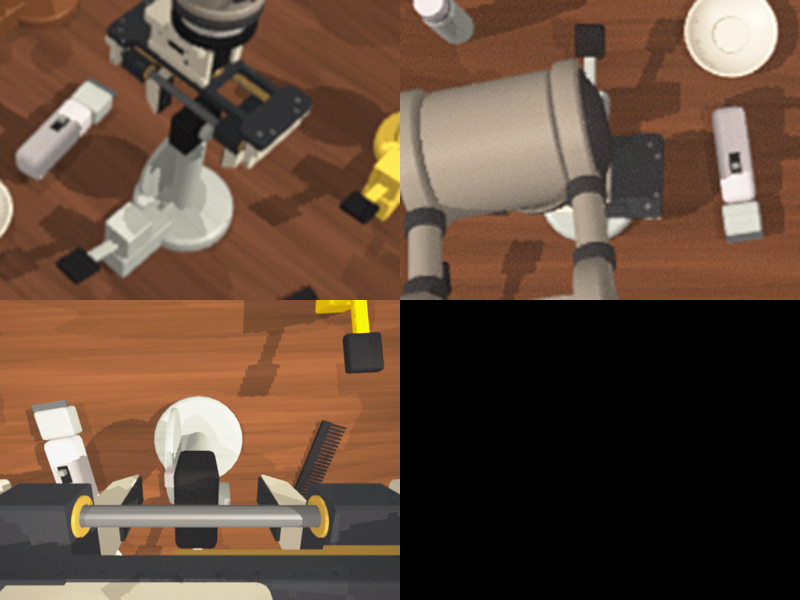

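The fingers straddle the grip centrally (wrist crop, grip at (197,500)). Closing now.

step_arm(commands=[[0.6,0,0,-0.2,0,0,0],[0.4,0,0,-0.2,0,0,0],[0.2,0,0,-0.2,0,0,0],[0.2,0,0,-0.2,0,0,0],[0.2,0,0,-0.2,0,0,0]], grip_force=25)

```text
time: 5.68
tool_pos: [0.4956, 0.1732, 0.141]
tool_rot: [3.141, 0.0, 3.109]
contact_force: [0.5, 0.1, -0.1]
opening: 0.0539
grip_force: 0.0
```

step_arm(commands=[[0.1,0,0,0,0,0,0],[0.1,0,0,0,0,0,0],[0.1,0,0,0,0,0,0],[0.1,0,0,0,0,0,0],[0.1,0,0,0,0,0,0]])

```text
time: 6.1
tool_pos: [0.4955, 0.1716, 0.1408]
tool_rot: [-3.139, -0.0, 3.109]
contact_force: [-0.2, -9.3, 2.1]
opening: 0.0263
grip_force: 25.0
```

step_arm(commands=[[0.1,0,-0.1,0,0,0,0],[0.1,0,-0.2,0,0,0,0],[0.1,0,-0.2,0,0,0,0]])

```text
time: 6.35
tool_pos: [0.4955, 0.1712, 0.1408]
tool_rot: [3.141, -0.0, 3.108]
contact_force: [-1.1, 0.2, 1.6]
opening: 0.0261
grip_force: 25.0
```

step_arm(commands=[[0.1,0,0,0.3,0,0,0],[0.1,0,0,0.7,0,0,0],[0.1,0,0,1,0,0,0]])

```text
time: 6.6
tool_pos: [0.4954, 0.1712, 0.1507]
tool_rot: [3.142, -0.001, 3.109]
contact_force: [0.9, -0.2, -3.8]
opening: 0.0261
grip_force: 25.0
```

step_arm(commands=[[0.1,0,0,1,0,0,0],[0.1,0,0,2,0,0,0],[0.1,0,0,3,0,0,0],[0.1,0,0,4,0,0,0],[0.1,0,0,5,0,0,0]])

```text
time: 7.02
tool_pos: [0.4954, 0.1712, 0.2019]
tool_rot: [3.141, 0.0, 3.109]
contact_force: [1.3, 1.1, -6.4]
opening: 0.0259
grip_force: 25.0
```

step_arm(commands=[[0.1,0,0,0.8,0,0,0],[0.1,0,0,1.6,0,0,0],[0.1,0,0,2.2,0,0,0],[0.1,0,0,2.7,0,0,0],[0.1,0,0,2.7,0,0,0]])

```text
time: 7.43
tool_pos: [0.4954, 0.1712, 0.2286]
tool_rot: [3.141, 0.0, 3.109]
contact_force: [0.1, 1.3, -4.8]
opening: 0.0258
grip_force: 25.0
```

step_arm(commands=[[0.1,0,0,0.1,0,0,0],[0.1,0,0,0.2,0,0,0],[0.1,0,0,0.3,0,0,0],[0.1,0,0,0.3,0,0,0]])

```text
time: 7.77
tool_pos: [0.4954, 0.1712, 0.2306]
tool_rot: [3.142, -0.001, 3.109]
contact_force: [-0.1, 1.1, -6.2]
opening: 0.0258
grip_force: 25.0
```

Run:
```python
from h import *
s=observe();print(s["time"],s["tool_pos"],s["contact_force"],s["opening"],s["grip_force"])
im=[cv2.resize(read_camera(n)[a:a+200,b:b+200,::-1],None,fx=2,fy=2.0,interpolation=2) for n,a,b in(("scene",160,270),("top",130,140))]
w=cv2.resize(read_camera("wrist")[:,:,::-1],(266,200)); v=np.zeros((200,800,3),np.uint8); v[:,:266]=w; cv2.imwrite("pics/g2.png",np.vstack([np.hstack(im),v]))
```

```text
7.7667 [0.49541534 0.17116676 0.23060787] [-0.09330905  1.06529396 -6.1674842 ] 0.025791678691515076 24.99828876403626
```

View pics/g2.png

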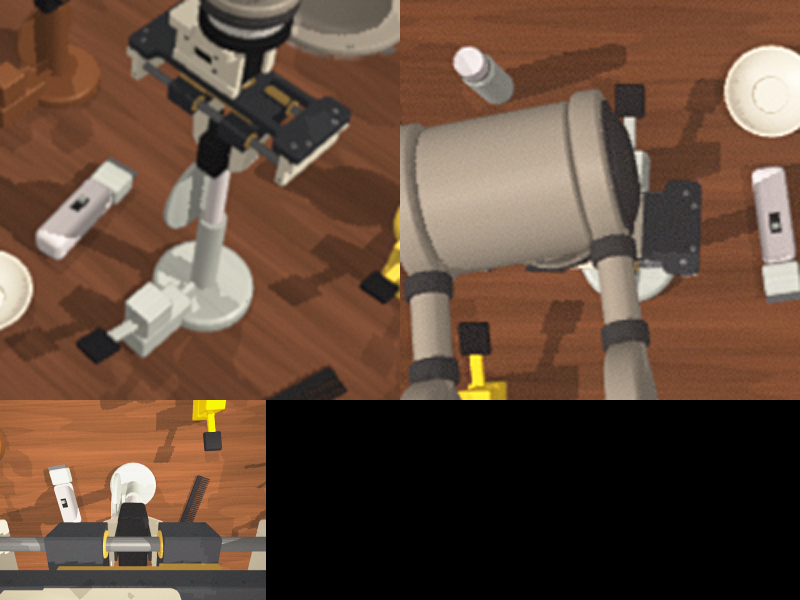

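The stem is out, the mirror has risen with the grip, and no toiletries have moved. Rise is about 89.8 mm. I'll push gently into the upper stop to confirm it.

step_arm(commands=[[0.1,0,0,0.1,0,0,0],[0.1,0,0,0.2,0,0,0],[0.1,0,0,0.2,0,0,0]], grip_force=35)

```text
time: 8.17
tool_pos: [0.4953, 0.1711, 0.2311]
tool_rot: [-3.141, -0.002, 3.109]
contact_force: [4.4, 1.6, -18.2]
opening: 0.0258
grip_force: 35.0
```

step_arm(commands=[[0.1,0,0,0,0,0,0],[0.1,0,0,0,0,0,0],[0.1,0,0,0,0,0,0],[0.1,0,0,0,0,0,0],[0.1,0,0,0,0,0,0]])

```text
time: 8.58
tool_pos: [0.4953, 0.1711, 0.2311]
tool_rot: [-3.141, -0.002, 3.109]
contact_force: [5.0, 4.0, -21.9]
opening: 0.0258
grip_force: 35.0
```

```bash
python3 -c "
from cell import *
s=observe();print(s['tool_pos'],s['contact_force'],s['opening'],s['grip_force'])
print(hand_in())"
```

```text
[0.49526489 0.17113057 0.23111294] [  4.96265017   4.03360751 -21.91069832] 0.0258455243092215 34.99517798423767
the job is handed in; nothing more can be done
None
```

I handed the job in at about 8.6 s: I pressed the lever to its stop and let it spring back, then raised the mirror about 90 mm to the upper stop, where it is held with the button squeezed (grip opening reads 25.8 mm, not the expected 28, but the stem slid freely); I saw no toiletries moved.

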